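Unscrew the parts jar and lay its cap in the tray

TASK

Open the parts jar: unscrew its tight cap (anticlockwise from above, several twists with a fresh grip each) and lift it off without forcing it. Set it down, without dropping it, flat and right way up in the empty wide compartment of the wooden tray, with the long sides of its oblong grip along the long sides of that compartment, and leave the other things on the desk and in the tray where they are.

Things in the scene. Friction and masses are not known exactly. Their poses are not given: they have to be found in the camera images.
- jar: Clear plastic parts jar (88 mm in diameter) held fast in a square wooden base 120 x 120 x 18 mm; it cannot move. Origin: centre of the underside of the base, on the desk; z up along the jar's axis. Shoulder 85 mm above the desk, threaded neck from there up to 114 mm.
- cap: Grey plastic screw cap, 120 g, shut on the jar at the start. Round skirt 74 mm in diameter, 35 mm high, flat top; on it an oblong block, 60 mm long (cap x), 44 wide (cap y), 28 high: 63 mm in all. Origin: centre of the underside, about 88 mm above the desk when shut; z up. Right-hand thread: it opens anticlockwise from above, rising 4.3 mm per rad turned.
- cap_grip (a point): Centre of the oblong block on the cap, 49 mm above the cap's underside; axes as the cap. All four sides of the block are flat and may be gripped (44 or 60 mm wide); fingers opened to 85 mm can turn round it.
- tray: Light wooden tray fixed to the desk, 216 mm (x) by 145 mm (y), floor 5 mm thick, walls and dividers 5 mm thick and 22 mm high over the desk. Three compartments: the empty wide one of 118 x 88 mm, a nearly square one of 83 x 88 mm that holds the ring, and a narrow one of 206 x 42 mm that holds the tweezers. Origin: centre of the underside.
- tray_bay (a point): Centre of the floor (top face) of the empty wide compartment, 5 mm above the desk. Its x runs along the 118 mm length, its y along the 88 mm width.
- mast_ring: Brass ring, 62 mm outside diameter, 12 mm high, lying in the nearly square compartment; to be left alone. Origin: centre of the underside.
- tweezers: Black tweezers about 127 mm long, lying in the narrow compartment; to be left alone. Origin: underside, near the middle.
- hull: Blue plastic sailboat hull 160 x 52 x 33 mm on the desk; to be left alone. Origin: underside, near the middle; x to the bow.
- slab: Grey stone sharpening slab 60 x 130 x 18 mm on the desk; to be left alone. Origin: centre of the underside.
- funnel_stand: Steel funnel on a wooden stand over an open clear jar, 110 x 110 mm at the foot and 180 mm high, fixed. Origin: centre of the underside.
- jar_mouth (a point): Centre of the jar's mouth, top of the threaded neck, 114 mm above the desk. A rubber seal presses up on the shut cap with about 20 N, so the thread binds until it has risen 3 mm. The cap comes free after 3.2 to 4.0 rad in all, differing from run to run: feel it by a gentle upward pull (about 3 mm of play while threaded), then lift a further 25 mm to clear the neck. Never pull hard.
Mind the look-alikes: they are no part of the job. Of the things that look like the cap, the middle-sized one is meant.

How it is judged:
By the outcome, as a careful person would: the job done as asked, in the order asked, and still so for the second after the job is handed in, with the robot touching nothing.
It also fails if it takes over 72 s, if anything falls off the work surface, if the arm or the gripper's body presses on something with over 40 N, if the wrist force passes 120 N, or if a joint passes its speed limit or range.

ROBOT

A 7-joint arm with a two-finger parallel gripper is mounted at the origin on the work surface. World frame = base frame: x ahead of the robot, y to its left, z up, the work surface at z = 0. Lengths are in mm, angles in degrees, forces in N, time in s.
With the tool pointing down it reaches from about 425 to 875 mm from the base axis. Payload 8.4 kg.
Tool frame: the origin (TCP) lies at the very end of the fingers, on their centre line; the grasp point (between the pads) lies 19 mm behind it; z points along the fingers, y is the line along which they close (so a half turn about z gives the same grasp; the last joint's range is limited). The gripper opens to 87 mm and grips with 3 to 60 N. Pads are 19 mm wide; open, the fingers measure 117 mm over their backs; the gripper's body (75 mm by 190 mm) begins 51 mm behind the grasp point.
Start: joints at [-72.663, 19.091, 2.286, 83.961, -0.768, 76.965, -3.352], TCP at [254.197, 598.203, 222.546] pointing down, gripper open.
Joint ranges: [-147.57, 147.57], [-21.85, 119.76], [-74.77, 79.35], [14.55, 137.4], [-85.83, 265.84], [4.83, 119.75], [-152.11, 152.11]. Speed limits (degrees/s): [127.2, 127.2, 159.86, 159.86, 180, 180, 180].

INTERFACE

Orientations are given as a 3x3 rotation matrix whose columns are the frame's x, y, z axes.
In Python, from cell import status, optics, job, regions_of gives the robot as it stands. The module is installed in compiled form; this text tells all that it offers.
- The arm moves only by the shell command python3 -m inch 'ROWS'. ROWS is JSON, a list of rows, each a list of 7 numbers: the shift along the tool's x, y, z in units of 30 mm (1.0 is 30 mm), then the turn, a rotation vector about the tool's x, y, z in degrees, then the opening, from -1 (shut) to 1 (fully open). A call has 1 to 12 rows; each row shifts and turns the commanded pose from where the row before left it, along the tool's axes as they then stand; what a row does not reach is not made up. A row lasts 1/8 s, in which the tool goes at most 62.5 mm and 10.7 degrees, less where a joint would pass 70% of its speed; a pose out of reach is approached as far as the arm can. A call is refused whole if a number of a shift passes 1 or a number of a turn 10.7, either way. A call with a gripper value outside its range is refused whole. The fingers move at their own pace and stop on an object; the grip force is fixed at half the most. Time passes only in rows, so rows that do not move let the fingers close. It gives the time, the measured TCP pose, the force, the opening and the grip force at its end, in the units of the state.
- status.get_state(): the state, without advancing time (a new reading comes with each control period).
- optics.camera(name): name is "side" or "top" or "wrist"; returns the picture (400x640x3 uint8, red, green, blue); there is no depth.
- optics.get_calibration(name): a dict with "intrinsics" (3x3 intrinsics, pixels), "origin" and "attitude" of the camera in the world; the wrist camera has in their place "mount" (4x4, takes a point from camera to tool coordinates, whose origin is the TCP and whose axes are the flange's). Camera axes: x right, y up, looking along -z (the intrinsics and any distortion apply to the point x, -y, -z); pixel columns grow to the right and rows downward; lengths in mm; the calibration is good to about 2 mm. A picture is of the moment at which its call begins: read the wrist's pose just before it. get_calibration takes no time and is no camera call.
- job.close_job(): hands the job in; it is judged then, once.
Trained networks look in the newest picture that a camera, given by its name, has taken for a name from the list of things; names that differ only in an ending like _2 or _b are one class to them, and where a whole thing is asked for, a point or a joint stands for the part that bears it (a point fixed in the world has none). Each returns a list of dicts, best first, with "score" (0 to 1); they miss things now and then, are a little off and sometimes report something else, mostly with a low value. They report only what shows in the picture. A call takes as long as a camera call. They do not tell look-alikes from the thing itself.
- regions_of(camera, thing): "mask" (400x640 bool, what is visible of it) and "extent" ([left, top, right, bottom] in pixels, round what is visible of it).
The state is a dict: "clock": time; "joints": joint angles; "qvel": joint speeds; "effort": joint torques, N m; "ee_pos": TCP position; "ee_rot": TCP orientation; "contact_force": force on the tool from outside, world axes, zero at the start; "wrist_torque": the same for the moment, N m; "width": finger opening in mm; "gripper_force": force on a finger pad.
Only numpy, scipy, OpenCV 4.12 (cv2) and the standard library are available. Lean on these libraries where they do the work, as an engineer would, in place of code of your own. Each camera call takes 0.05 s, during which the arm holds its last target. There are 200 camera calls.

## Working session

There is one attempt and no reset: what is moved stays moved. The work goes in short steps, Python scripts to look and compute and a shell command to move; the robot and the scene stay as the last step left them, time stands still between calls to the robot, and variables do not carry over. Pictures are saved under pics/ and viewed, at most 10 in all, crops included, and the job is handed in when it is done.

```bash
mkdir -p pics
python3 - <<'E'
from cell import status, optics, job, regions_of
import cv2, numpy as np
s=status.get_state()
for k in s: print(k,np.round(s[k],3).tolist())
for n in ['top','side']:
    cv2.imwrite(f'pics/{n}0.png',optics.camera(n)[:,:,::-1])
    for t in ['cap','jar','tray']:
        for r in regions_of(n,t): print(n,t,round(r['score'],2),r['extent'])
for n in ['top','side','wrist']: print(n,{k:np.round(v,3).tolist() if not isinstance(v,str) else v for k,v in optics.get_calibration(n).items()})
E
```

```text
clock 0.0
joints [-72.662, 19.129, 2.284, 84.011, -0.768, 76.966, -3.352]
qvel [0.077, 0.085, 0.008, 0.125, -0.011, -0.018, -0.008]
effort [-0.001, -65.636, 1.334, -40.38, -0.06, 0.045, 0.0]
ee_pos [254.034, 597.792, 221.698]
ee_rot [[-0.92, 0.391, -0.001], [0.391, 0.92, -0.001], [-0.0, -0.002, -1.0]]
contact_force [-0.445, -0.387, 0.059]
wrist_torque [0.072, 0.003, 0.019]
gripper_force 0.0
width 86.933
top cap 0.79 [239.3, 276.2, 283.2, 321.0]
top cap 0.71 [219.8, 208.7, 259.3, 238.4]
top cap 0.69 [173.4, 194.2, 197.6, 215.4]
top jar 0.79 [212.2, 192.4, 283.5, 256.0]
top tray 0.69 [389.3, 150.6, 462.8, 244.9]
side cap 0.95 [267.0, 326.6, 294.5, 356.4]
side cap 0.86 [383.2, 253.1, 432.6, 316.8]
side cap 0.74 [306.8, 236.0, 340.8, 279.9]
side jar 0.63 [286.6, 266.9, 361.5, 323.7]
side tray 0.72 [298.9, 133.6, 381.8, 177.2]
top {'intrinsics': [[398.027, 0.0, 319.304], [0.0, 398.027, 200.546], [0.0, 0.0, 1.0]], 'origin': [484.757, 19.97, 989.033], 'attitude': [[-0.023, 0.997, -0.08], [-1.0, -0.023, 0.005], [0.003, 0.08, 0.997]]}
side {'intrinsics': [[436.212, 0.0, 315.922], [0.0, 436.212, 196.478], [0.0, 0.0, 1.0]], 'origin': [384.229, 698.127, 832.725], 'attitude': [[-0.969, 0.166, -0.185], [-0.248, -0.7, 0.67], [-0.018, 0.695, 0.719]]}
wrist {'intrinsics': [[308.637, 0.0, 321.749], [0.0, 308.637, 193.258], [0.0, 0.0, 1.0]], 'mount': [[-0.001, 0.97, 0.242, 65.778], [1.0, 0.001, -0.001, 0.751], [-0.001, 0.242, -0.97, -163.334], [0.0, 0.0, 0.0, 1.0]]}
```

View pics/top0.png

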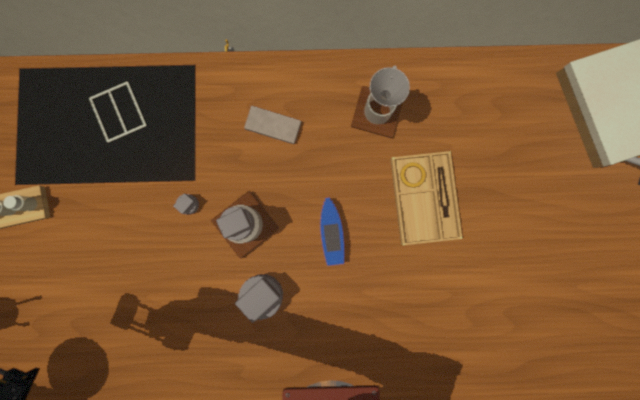

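View pics/side0.png

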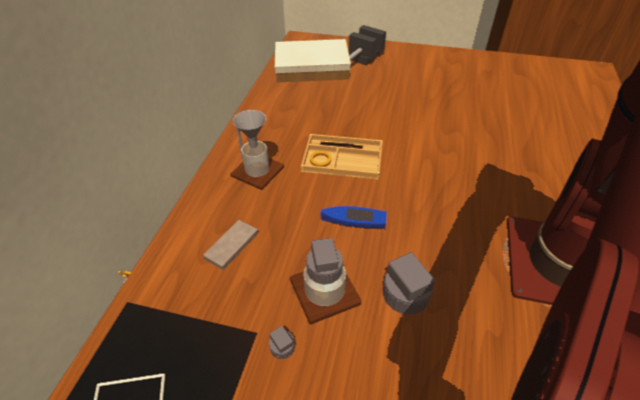

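The top view shows three caps: small at (186,204), the one on the jar at (240,223), which is middle-sized, and a large one at (260,298). The tray is at (427,197), with its empty compartment at the lower left, about (418,217).

```bash
cat > h.py <<'E'
from cell import status, optics, job, regions_of
import cv2, numpy as np
def cam(n, s=None):
    c=optics.get_calibration(n); K=np.array(c['intrinsics'])
    if n=='wrist':
        M=np.array(c['mount']); R=np.array(s['ee_rot']); return K, R@M[:3,:3], R@M[:3,3]+np.array(s['ee_pos'])
    return K,np.array(c['attitude']),np.array(c['origin'])
def back(C,uv,z):
    K,R,o=C; uv=np.atleast_2d(np.asarray(uv,float))
    d=np.c_[(uv[:,0]-K[0,2])/K[0,0],-(uv[:,1]-K[1,2])/K[1,1],-np.ones(len(uv))]@R.T
    return o+d*((z-o[2])/d[:,2])[:,None]
def proj(C,P):
    K,R,o=C; p=(np.atleast_2d(P)-o)@R; return np.c_[K[0,0]*p[:,0]/-p[:,2]+K[0,2], K[1,1]*p[:,1]/p[:,2]+K[1,2]]
E
python3 - <<'E'
from h import *
C=cam('top')
print('block approx',back(C,[[239,221],[238,220]],151)[:, :2])
b=[[250,193],[277,226],[243,256],[213,224]]
print('base',back(C,b,18)[:,:2],back(C,b,18)[:,:2].mean(0))
t=[[391,156],[451,151],[462,239],[402,245]]
p=back(C,t,22); print('tray',p[:,:2],p.mean(0)[:2],[np.linalg.norm(p[i]-p[i-1]) for i in range(4)])
S=cam('side')
print('side block',back(S,[[323,251]],151)[:, :2])
s=[[308,136],[383,140],[381,178],[302,170]];print(back(S,s,22)[:,:2].mean(0))
E
```

```text
block approx [[512.55276225 185.35185966]
 [514.70157088 187.43811144]]
base [[584.88681685 184.20988544]
 [502.69354082 119.27248229]
 [432.15097851 202.50891553]
 [511.11201841 274.86686951]] [507.71083865 195.21453819]
tray [[ 668.13288199 -163.99520665]
 [ 677.30584824 -312.40052707]
 [ 460.96069618 -328.39788822]
 [ 449.87150424 -182.46876273]] [ 564.06773266 -246.81559616] [np.float64(219.04177978130107), np.float64(148.68854172134672), np.float64(216.93579784062368), np.float64(146.3498542637001)]
side block [[509.66974088 201.57438809]]
[ 557.52978372 -234.19037937]
```

```bash
python3 -m inch '[[0,0,-1,0,0,0,1],[-1,-0.7,-0.3,0,0,0,1],[-1,-0.7,0,0,0,0,1],[-1,-0.7,0,0,0,0,1],[-1,-0.7,0,0,0,0,1],[-1,-0.7,0,0,0,0,1],[-1,-0.7,0,0,0,0,1],[-1,-0.7,0,0,0,0,1],[-1,-0.7,0,0,0,0,1],[-1,-0.7,0,0,0,0,1],[-1,-0.7,0,0,0,0,1],[-1,-0.7,0,0,0,0,1]]'; python3 -m inch '[[-1,-0.7,0,0,0,0,1],[-1,-0.7,0,0,0,0,1],[0,0,0,0,0,0,1],[0,0,0,0,0,0,1]]'
python3 - <<'E'
from h import *
s=status.get_state(); print(s['joints'],s['ee_pos'],s['ee_rot'])
im=optics.camera('wrist'); cv2.imwrite('pics/w1.png',im[:,:,::-1])
for r in regions_of('wrist','cap'): print(r['score'],r['extent'])
E
```

```text
clock: 1.9
ee_pos: [468.1, 255.5, 261.8]
ee_rot: [[-0.92, 0.391, 0.0], [0.391, 0.92, 0.0], [-0.0, 0.0, -1.0]]
contact_force: [0.6, 0.7, 0.1]
width: 86.7
gripper_force: 0.0
clock: 2.4
ee_pos: [506.0, 195.0, 261.5]
ee_rot: [[-0.92, 0.391, -0.0], [0.391, 0.92, 0.0], [0.0, 0.0, -1.0]]
contact_force: [-0.7, 0.5, 0.4]
width: 86.9
gripper_force: 0.0
[-44.87211789   5.15697743  20.61806607  96.58482752  -1.87567529
  78.5978777   43.03410962] [506.03990953 195.01043576 261.54749063] [[-9.20460749e-01  3.90834929e-01 -2.58548888e-04]
 [ 3.90834832e-01  9.20460757e-01  3.58708603e-04]
 [ 3.78179957e-04  2.29127278e-04 -9.99999902e-01]]
0.91 [417.4, 146.9, 460.9, 182.9]
0.86 [185.1, 1.5, 283.5, 94.8]
0.56 [292.4, 144.0, 365.1, 229.2]
```

View pics/w1.png

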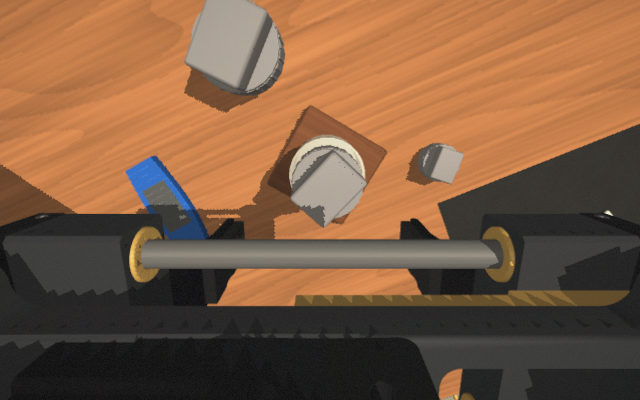

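The wrist view shows the cap on the jar, with its block centred near (328,188), the jar base around it, the big cap at the top left and the small one on the right. I'll enlarge the block to read its corners.

Run:
```python
import cv2
i=cv2.imread('pics/w1.png')[130:240,260:400]; cv2.imwrite('pics/w1c.png',cv2.resize(i,None,fx=5,fy=5,interpolation=cv2.INTER_CUBIC))
```

```text
(no output)
```

View pics/w1c.png

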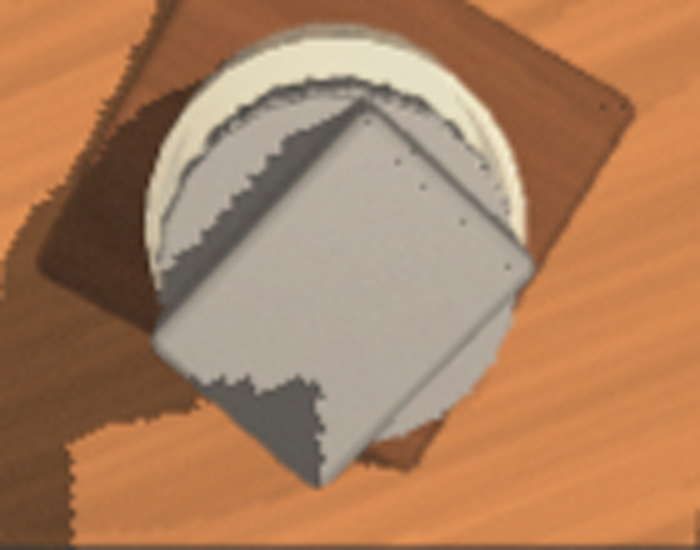

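The crop gives block-top corners at about (333,150), (367,183), (324,227) and (291,198).

Run:
```python
from h import *
s=status.get_state(); C=cam('wrist',s)
q=[[333,149.6],[366.6,183],[324,227.4],[290.6,198.4]]
p=back(C,q,151)[:,:2]; print(p.round(1),p.mean(0))
e=np.roll(p,-1,0)-p; print([round(np.linalg.norm(v),1) for v in e],[round(np.degrees(np.arctan2(v[1],v[0])),1) for v in e])
# jar base corners at z=18 : 
b=[[260+633/5,130+107/5],[260+412/5,130+468/5],[260+38/5,130+265/5]]; B=back(C,b,18)[:,:2]; print(B.round(1),(B[0]+B[2])/2)
c=back(C,[[328,np.nan]],123)
R=s['ee_rot'];ctr=p.mean(0)
print('tool shift', R.T@np.r_[ctr-s['ee_pos'][:2],0])
```

```text
[[475.6 220.3]
 [515.4 236.8]
 [539.6 184.7]
 [501.7 167.4]] [508.07349516 202.31036068]
[np.float64(43.1), np.float64(57.5), np.float64(41.7), np.float64(58.9)] [np.float64(22.6), np.float64(-65.1), np.float64(-155.5), np.float64(116.2)]
[[519.9 283.5]
 [590.2 192.4]
 [497.3 121.3]] [508.57854173 202.37266819]
tool shift [4.83710772e-01 7.00640094e+00 1.45863731e-03]
```

```bash
python3 -m inch '[[0.016,0.234,0,0,0,10.7,1],[0,0,0,0,0,10.7,1],[0,0,0,0,0,10.7,1],[0,0,0,0,0,10.7,1],[0,0,0.6,0,0,0.7,1],[0,0,1,0,0,0,1],[0,0,1,0,0,0,1],[0,0,1,0,0,0,1],[0,0,0.6,0,0,0,1],[0,0,0.25,0,0,0,1],[0,0,0,0,0,0,1],[0,0,0,0,0,0,1]]'
```

```text
clock: 4.0
ee_pos: [509.2, 201.4, 129.0]
ee_rot: [[-0.399, 0.917, 0.001], [0.917, 0.399, 0.001], [0.0, 0.001, -1.0]]
contact_force: [0.7, -0.4, 1.4]
width: 87.0
gripper_force: 0.0
```

```bash
python3 -m inch '[[0,0,0.08,0,0,0,1],[0,0,0,0,0,0,-1],[0,0,0,0,0,0,-1],[0,0,0,0,0,0,-1],[0,0,0,0,0,0,-1],[0,0,0,0,0,0,-1],[0,0,0,0,0,0,-1]]'
```

```text
clock: 4.88
ee_pos: [508.5, 201.0, 125.6]
ee_rot: [[-0.398, 0.917, -0.0], [0.917, 0.398, -0.0], [-0.0, -0.0, -1.0]]
contact_force: [-0.5, 0.2, 0.8]
width: 43.8
gripper_force: 30.0
```

```bash
python3 -m inch '[[0,0,-0.025,0,0,-10,-1],[0,0,-0.025,0,0,-10,-1],[0,0,-0.025,0,0,-10,-1],[0,0,-0.025,0,0,-10,-1],[0,0,-0.025,0,0,-10,-1],[0,0,-0.025,0,0,-10,-1],[0,0,0,0,0,0,-1]]'; python3 -c "
from h import *
s=status.get_state(); print(s['wrist_torque'],s['joints'][6])"
```

```text
clock: 5.75
ee_pos: [508.3, 200.8, 129.7]
ee_rot: [[-0.993, 0.115, -0.001], [0.115, 0.993, -0.0], [0.001, -0.001, -1.0]]
contact_force: [1.4, 0.0, -3.4]
width: 43.5
gripper_force: 30.0
[-0.00881709  0.10218646  0.0507528 ] 60.17852965048472
```

```bash
python3 -m inch '[[0,0,-0.025,0,0,-10,-1],[0,0,-0.025,0,0,-10,-1],[0,0,-0.025,0,0,-10,-1],[0,0,-0.025,0,0,-10,-1],[0,0,-0.025,0,0,-10,-1],[0,0,-0.025,0,0,-10,-1],[0,0,0,0,0,0,-1]]'
python3 - <<'E'
from h import *
s=status.get_state(); print(s['wrist_torque'],s['joints'])
C=cam('wrist',s); im=optics.camera('wrist')
cv2.imwrite('pics/w2.png',im[:,:,::-1])
cv2.imwrite('pics/top2.png',cv2.resize(optics.camera('top')[150:290,150:350,::-1],None,fx=4,fy=4))
E
```

```text
clock: 6.62
ee_pos: [508.4, 200.4, 134.2]
ee_rot: [[-0.599, -0.801, -0.001], [-0.801, 0.599, -0.001], [0.001, 0.0, -1.0]]
contact_force: [0.4, -1.8, -3.9]
width: 43.7
gripper_force: 30.0
[-0.34682075  0.14435241  0.07096854] [-34.95495672  10.86954518   9.82153491 105.25321414  -2.02148906
  64.11427409 118.77044078]
```

View pics/w2.png

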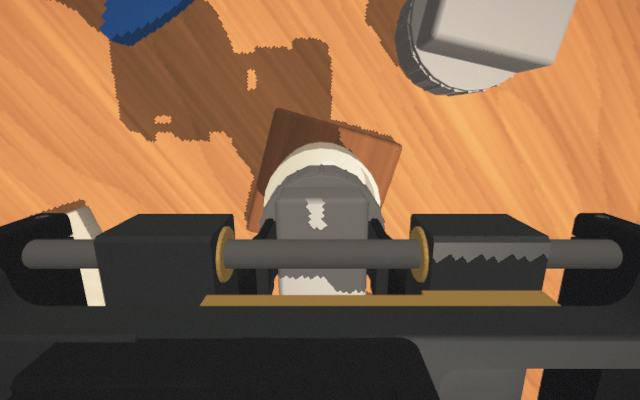

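The block is still aligned between the fingers around (322,245), so it turned the full 120° with no slip. I'll release, lift clear and turn back 180°.

```bash
python3 -m inch '[[0,0,0,0,0,0,1],[0,0,0,0,0,0,1],[0,0,0,0,0,0,1],[0,0,0,0,0,0,1],[0,0,-1,0,0,0,1],[0,0,0,0,0,10.5,1],[0,0,0,0,0,10.5,1],[0,0,0,0,0,10.5,1],[0,0,0,0,0,10.5,1],[0,0,0,0,0,10.5,1],[0,0,0,0,0,10.5,1],[0,0,0,0,0,10.5,1]]'; python3 -m inch '[[0,0,0,0,0,10.5,1],[0,0,0,0,0,10.5,1],[0,0,0,0,0,10.5,1],[0,0,0,0,0,10.5,1],[0,0,0,0,0,10.5,1],[0,0,0,0,0,10.5,1],[0,0,0,0,0,10.5,1],[0,0,0,0,0,10.5,1],[0,0,0,0,0,10.5,1],[0,0,0,0,0,10.5,1],[0,0,0,0,0,0,1],[0,0,0,0,0,0,1]]'
python3 - <<'E'
from h import *
s=status.get_state(); print(s['joints'][6],s['ee_pos'])
cv2.imwrite('pics/w3.png',optics.camera('wrist')[:,:,::-1])
E
```

```text
clock: 8.22
ee_pos: [508.7, 201.1, 164.7]
ee_rot: [[-0.937, 0.348, 0.0], [0.348, 0.937, 0.0], [-0.0, 0.0, -1.0]]
contact_force: [-0.6, 0.4, 0.2]
width: 87.3
gripper_force: 0.0
clock: 9.72
ee_pos: [508.7, 201.1, 164.7]
ee_rot: [[0.57, 0.821, 0.0], [0.821, -0.57, 0.0], [0.0, 0.0, -1.0]]
contact_force: [-0.5, 0.8, 0.4]
width: 86.8
gripper_force: 0.0
-56.96680500456467 [508.65147198 201.14900051 164.68426014]
```

View pics/w3.png

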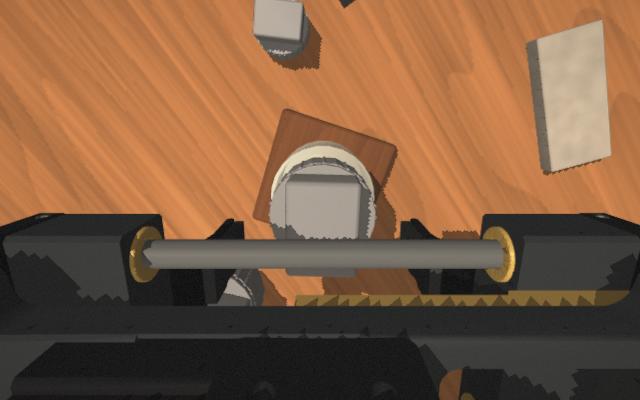

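The cap stayed put, with the block square to the fingers at about (323,210). I'll regrip it.

```bash
python3 -m inch '[[0,0,0.6,0,0,2,1],[0,0,0.4,0,0,0,1],[0,0,0,0,0,0,1],[0,0,0,0,0,0,-1],[0,0,0,0,0,0,-1],[0,0,0,0,0,0,-1],[0,0,0,0,0,0,-1],[0,0,0,0,0,0,-1],[0,0,0,0,0,0,-1]]'; python3 -m inch '[[0,0,-0.025,0,0,-10,-1],[0,0,-0.025,0,0,-10,-1],[0,0,-0.025,0,0,-10,-1],[0,0,-0.025,0,0,-10,-1],[0,0,-0.025,0,0,-10,-1],[0,0,-0.025,0,0,-10,-1],[0,0,0,0,0,0,-1],[0,0,0,0,0,0,-1]]'
```

```text
clock: 10.9
ee_pos: [508.7, 201.1, 134.7]
ee_rot: [[0.602, 0.798, 0.0], [0.798, -0.602, 0.0], [0.0, 0.0, -1.0]]
contact_force: [0.0, -0.5, 0.1]
width: 43.8
gripper_force: 29.9
clock: 11.9
ee_pos: [508.8, 200.9, 139.2]
ee_rot: [[-0.387, 0.922, 0.0], [0.922, 0.387, -0.0], [-0.0, 0.0, -1.0]]
contact_force: [0.3, -0.5, 0.8]
width: 44.0
gripper_force: 29.9
```

```bash
python3 -m inch '[[0,0,0,0,0,0,1],[0,0,0,0,0,0,1],[0,0,0,0,0,0,1],[0,0,0,0,0,0,1],[0,0,-1,0,0,0,1],[0,0,0,0,0,10,1],[0,0,0,0,0,10,1],[0,0,0,0,0,10,1],[0,0,0,0,0,10,1],[0,0,0,0,0,10,1],[0,0,0,0,0,10,1],[0,0,0,0,0,10,1]]'; python3 -m inch '[[0,0,0,0,0,10,1],[0,0,0,0,0,10,1],[0,0,0.6,0,0,0,1],[0,0,0.4,0,0,0,1],[0,0,0,0,0,0,1],[0,0,0,0,0,0,-1],[0,0,0,0,0,0,-1],[0,0,0,0,0,0,-1],[0,0,0,0,0,0,-1],[0,0,0,0,0,0,-1],[0,0,0,0,0,0,-1]]'
```

```text
clock: 13.4
ee_pos: [508.7, 201.1, 169.2]
ee_rot: [[0.736, 0.677, 0.0], [0.677, -0.736, 0.0], [0.0, -0.0, -1.0]]
contact_force: [-0.2, -0.0, 0.5]
width: 87.3
gripper_force: 0.0
clock: 14.78
ee_pos: [508.7, 201.2, 139.3]
ee_rot: [[0.921, 0.39, 0.0], [0.39, -0.921, 0.0], [0.0, -0.0, -1.0]]
contact_force: [-0.4, -0.3, 1.7]
width: 59.6
gripper_force: 30.0
```

```bash
python3 -m inch '[[0,0,-0.025,0,0,-10,-1],[0,0,-0.025,0,0,-10,-1],[0,0,0,0,0,0,-1]]'; python3 -m inch '[[0,0,-0.05,0,0,0,-1],[0,0,-0.05,0,0,0,-1],[0,0,0,0,0,0,-1]]'
```

```text
clock: 15.15
ee_pos: [508.9, 201.0, 140.9]
ee_rot: [[0.732, 0.681, 0.001], [0.681, -0.732, 0.0], [0.0, 0.0, -1.0]]
contact_force: [0.5, -0.5, 2.0]
width: 59.7
gripper_force: 30.0
clock: 15.52
ee_pos: [508.6, 201.1, 143.6]
ee_rot: [[0.732, 0.681, -0.0], [0.681, -0.732, -0.0], [-0.0, -0.0, -1.0]]
contact_force: [0.2, -0.7, -1.0]
width: 59.6
gripper_force: 30.0
```

```bash
python3 -m inch '[[0,0,-0.03,0,0,0,-1],[0,0,0,0,0,0,-1]]'; python3 -m inch '[[0,0,-0.03,0,0,0,-1],[0,0,0,0,0,0,-1]]'
```

```text
clock: 15.78
ee_pos: [508.4, 201.0, 144.1]
ee_rot: [[0.732, 0.682, -0.001], [0.682, -0.732, -0.0], [-0.001, -0.0, -1.0]]
contact_force: [0.5, 1.2, -5.3]
width: 59.3
gripper_force: 30.0
clock: 16.02
ee_pos: [508.3, 200.9, 144.5]
ee_rot: [[0.732, 0.682, -0.001], [0.682, -0.732, -0.001], [-0.001, -0.0, -1.0]]
contact_force: [3.5, 0.9, -15.6]
width: 59.8
gripper_force: 30.0
```

Force is building, so it is still threaded. I'll back down 3 mm and turn another 10°.

```bash
python3 -m inch '[[0,0,0.09,0,0,0,-1],[0,0,-0.025,0,0,-10,-1],[0,0,0,0,0,0,-1]]'; python3 -m inch '[[0,0,-0.06,0,0,0,-1],[0,0,-0.03,0,0,0,-1],[0,0,0,0,0,0,-1]]'
```

```text
clock: 16.4
ee_pos: [509.2, 201.0, 144.3]
ee_rot: [[0.603, 0.798, 0.001], [0.798, -0.603, 0.001], [0.001, 0.0, -1.0]]
contact_force: [0.8, 0.0, -0.9]
width: 59.9
gripper_force: 30.0
clock: 16.77
ee_pos: [508.8, 200.9, 145.4]
ee_rot: [[0.604, 0.797, 0.0], [0.797, -0.604, -0.001], [-0.0, 0.001, -1.0]]
contact_force: [5.2, 0.9, -13.9]
width: 60.0
gripper_force: 30.0
```

```bash
python3 -m inch '[[0,0,0.09,0,0,0,-1],[0,0,-0.025,0,0,-10,-1],[0,0,0,0,0,0,-1]]'; python3 -m inch '[[0,0,-0.06,0,0,0,-1],[0,0,-0.03,0,0,0,-1],[0,0,0,0,0,0,-1]]'
```

```text
clock: 17.15
ee_pos: [508.9, 201.1, 144.7]
ee_rot: [[0.456, 0.89, 0.0], [0.89, -0.456, 0.0], [0.001, 0.0, -1.0]]
contact_force: [-0.0, 0.2, -0.6]
width: 60.0
gripper_force: 30.0
clock: 17.52
ee_pos: [508.4, 201.0, 146.1]
ee_rot: [[0.455, 0.89, -0.001], [0.89, -0.455, -0.001], [-0.001, -0.0, -1.0]]
contact_force: [4.8, 1.5, -15.5]
width: 59.8
gripper_force: 30.0
```

```bash
python3 -m inch '[[0,0,0.09,0,0,0,-1],[0,0,-0.025,0,0,-10,-1],[0,0,0,0,0,0,-1]]'; python3 -m inch '[[0,0,-0.06,0,0,0,-1],[0,0,-0.03,0,0,0,-1],[0,0,0,0,0,0,-1]]'
```

```text
clock: 17.9
ee_pos: [509.0, 201.1, 145.8]
ee_rot: [[0.294, 0.956, 0.001], [0.956, -0.294, 0.001], [0.001, 0.0, -1.0]]
contact_force: [0.4, -0.5, -0.6]
width: 59.5
gripper_force: 30.0
clock: 18.27
ee_pos: [508.7, 201.2, 147.9]
ee_rot: [[0.294, 0.956, 0.0], [0.956, -0.294, 0.0], [0.0, 0.0, -1.0]]
contact_force: [0.4, -0.7, -0.5]
width: 59.7
gripper_force: 30.0
```

Force is now only the cap's weight. I'll pull a little more, gently.

```bash
python3 -m inch '[[0,0,-0.06,0,0,0,-1],[0,0,-0.06,0,0,0,-1],[0,0,0,0,0,0,-1]]'
```

```text
clock: 18.65
ee_pos: [508.7, 201.2, 151.5]
ee_rot: [[0.293, 0.956, 0.0], [0.956, -0.293, 0.0], [0.0, 0.0, -1.0]]
contact_force: [-0.1, 0.6, -1.3]
width: 59.6
gripper_force: 30.0
```

```bash
python3 -m inch '[[0,0,-0.3,0,0,0,-1],[0,0,-0.5,0,0,0,-1],[0,0,-0.7,0,0,0,-1],[0,0,-0.8,0,0,0,-1],[0,0,-0.8,0,0,0,-1],[-0.2,0,0,0,0,-5,-1],[-0.4,0,0,0,0,-5,-1],[-0.7,0,0,0,0,-5,-1],[-0.9,0,0,0,0,-5,-1],[-1,0,0,0,0,-1.5,-1],[-1,0,0,0,0,0,-1],[-1,0,0,0,0,0,-1]]';python3 -m inch '[[-1,0,0,0,0,0,-1],[-1,0,0,0,0,0,-1],[-1,0,0,0,0,0,-1],[-1,0,0,0,0,0,-1],[-1,0,0,0,0,0,-1],[-1,0,0,0,0,0,-1],[-1,0,0,0,0,0,-1],[-1,0,0,0,0,0,-1],[-1,0,0,0,0,0,-1],[-0.5,0,0,0,0,0,-1],[0,0,0,0,0,0,-1],[0,0,0,0,0,0,-1]]'
```

```text
clock: 20.15
ee_pos: [507.4, 45.0, 245.6]
ee_rot: [[-0.078, 0.997, 0.001], [0.997, 0.078, 0.001], [0.001, 0.001, -1.0]]
contact_force: [0.2, 0.3, -1.3]
width: 59.9
gripper_force: 30.0
clock: 21.65
ee_pos: [529.7, -236.8, 244.4]
ee_rot: [[-0.079, 0.997, 0.0], [0.997, 0.079, 0.001], [0.001, 0.0, -1.0]]
contact_force: [-0.6, 0.3, -1.3]
width: 59.8
gripper_force: 30.0
```

```bash
python3 -m inch '[[-1,0,0,0,0,0,-1],[-1,0,0,0,0,0,-1],[0,0,0,0,0,0,-1],[0,0,0,0,0,0,-1]]'
python3 - <<'E'
from h import *
s=status.get_state(); np.savez('s4.npz',**{k:s[k] for k in('ee_pos','ee_rot')})
cv2.imwrite('pics/w4.png',optics.camera('wrist')[:,:,::-1])
E
```

```text
clock: 22.15
ee_pos: [534.5, -296.4, 244.2]
ee_rot: [[-0.079, 0.997, -0.0], [0.997, 0.079, 0.001], [0.001, -0.0, -1.0]]
contact_force: [0.9, 0.3, -2.2]
width: 59.7
gripper_force: 30.0
```

View pics/w4.png

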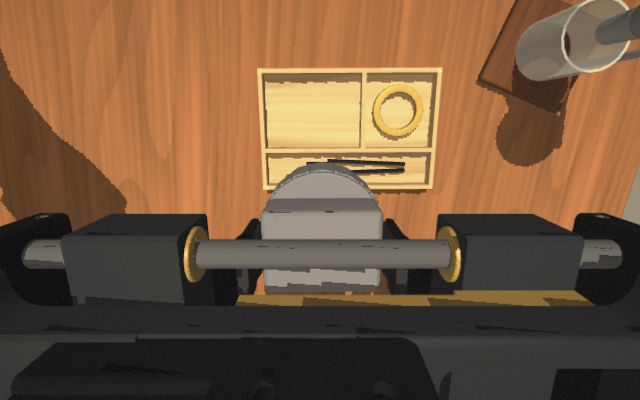

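The tray is fully in view, from (258,69) to (441,188). The empty bay is at about x 265–360, y 73–148. The ring at (398,110) and the tweezers are undisturbed. I'll crop for accurate corners.

Run:
```python
import cv2
i=cv2.imread('pics/w4.png')[60:200,250:450]; cv2.imwrite('pics/w4c.png',cv2.resize(i,None,fx=4,fy=4,interpolation=cv2.INTER_CUBIC))
```

```text
(no output)
```

View pics/w4c.png

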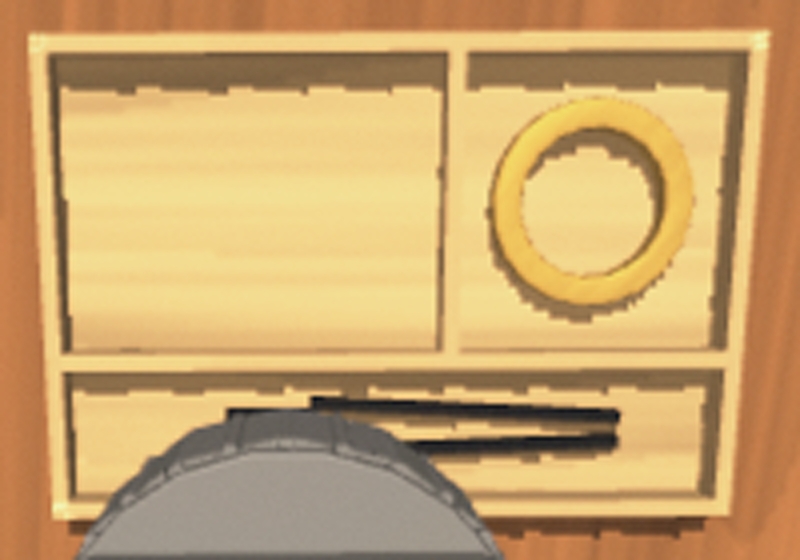

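Run:
```python
from h import *
s=dict(np.load('s4.npz')); C=cam('wrist',s)
f=lambda q: np.array(q)/4+[250-.4,60-.4]
q=back(C,f([[50,52],[447,50],[443,353],[62,353]]),22)[:,:2]
o=back(C,f([[30,35],[770,33],[730,517],[55,517]]),22)[:,:2]
for p in(q,o):
    e=np.roll(p,-1,0)-p; print(p.mean(0).round(1),[round(np.linalg.norm(v),1) for v in e],[round(np.degrees(np.arctan2(v[1],v[0])),1) for v in e])
R=s['ee_rot']; print(np.degrees(np.arctan2(R[1,1],R[0,1])),'shift/30',R.T@np.r_[q.mean(0)-s['ee_pos'][:2],0]/30)
u=(o[1]-o[0])/np.linalg.norm(o[1]-o[0]); v=np.array([-u[1],u[0]])
print('bay from outer',o.mean(0)-u*(103-59)+v*(67.5-44))
```

```text
[ 517.5 -224.5] [np.float64(116.5), np.float64(88.3), np.float64(118.3), np.float64(87.8)] [np.float64(4.8), np.float64(-84.5), np.float64(-175.5), np.float64(94.3)]
[ 563.7 -244.8] [np.float64(216.4), np.float64(145.3), np.float64(216.4), np.float64(144.7)] [np.float64(4.7), np.float64(-85.2), np.float64(-175.5), np.float64(94.8)]
4.55581903698707 shift/30 [ 2.43352038e+00 -3.72872127e-01  2.29081862e-03]
bay from outer [ 517.90020765 -224.92221514]
```

Sizes match (118×88 and 216×145 mm), so the bay centre is at (517.7, -224.7) and its yaw of 4.7° agrees with the tool.

```bash
python3 -m inch '[[0.8,-0.12,0,0,0,0,-1],[0.8,-0.13,0,0,0,0,-1],[0.8,-0.12,0,0,0,0,-1],[0.03,0,0.6,0,0,0,-1],[0,0,1,0,0,0,-1],[0,0,1,0,0,0,-1],[0,0,1,0,0,0,-1],[0,0,1,0,0,0,-1],[0,0,1,0,0,0,-1],[0,0,0.6,0,0,0,-1],[0,0,0.2,0,0,0,-1],[0,0,0,0,0,0,-1]]'; python3 -m inch '[[0,0,0,0,0,0,-1],[0,0,0,0,0,0,-1]]'
```

```text
clock: 23.7
ee_pos: [517.5, -226.3, 52.5]
ee_rot: [[-0.078, 0.997, 0.0], [0.997, 0.078, -0.0], [-0.0, 0.0, -1.0]]
contact_force: [0.6, 1.2, -1.4]
width: 59.8
gripper_force: 30.0
clock: 23.95
ee_pos: [517.9, -226.3, 53.1]
ee_rot: [[-0.078, 0.997, 0.001], [0.997, 0.078, -0.0], [-0.0, 0.001, -1.0]]
contact_force: [0.0, 0.2, -0.7]
width: 60.2
gripper_force: 30.0
```

```bash
python3 -m inch '[[0.04,0,0.12,0,0,0,-1],[0,0,0.12,0,0,0,-1],[0,0,0.04,0,0,0,-1],[0,0,0,0,0,0,-1],[0,0,0,0,0,0,-1]]'; python3 -m inch '[[0,0,0.02,0,0,0,-1],[0,0,0.02,0,0,0,-1],[0,0,0,0,0,0,-1]]'
```

```text
clock: 24.58
ee_pos: [517.6, -224.6, 45.7]
ee_rot: [[-0.079, 0.997, 0.001], [0.997, 0.079, 0.001], [0.001, 0.001, -1.0]]
contact_force: [-7.9, 5.1, 24.3]
width: 59.8
gripper_force: 30.0
clock: 24.95
ee_pos: [517.6, -224.6, 45.6]
ee_rot: [[-0.079, 0.997, 0.001], [0.997, 0.079, 0.002], [0.002, 0.001, -1.0]]
contact_force: [-13.9, 8.2, 39.8]
width: 59.7
gripper_force: 30.0
```

```bash
python3 -m inch '[[0,0,-0.06,0,0,0,-1],[0,0,-0.02,0,0,0,-1],[0,0,0,0,0,0,-1],[0,0,0,0,0,0,-1]]'
```

```text
clock: 25.45
ee_pos: [517.7, -224.7, 45.8]
ee_rot: [[-0.078, 0.997, 0.001], [0.997, 0.078, 0.001], [0.0, 0.001, -1.0]]
contact_force: [-2.0, 3.0, 10.3]
width: 59.8
gripper_force: 30.0
```

Run:
```python
from h import *
a=optics.camera('side')[110:210,270:410,::-1]; b=optics.camera('top')[130:260,350:490,::-1]
a=cv2.resize(a,(560,400),interpolation=cv2.INTER_CUBIC)[:,:400]; b=cv2.resize(b,(400,371),interpolation=cv2.INTER_CUBIC)
c=np.zeros((400,800,3),np.uint8); c[:,:400]=a; c[:371,400:]=b; cv2.imwrite('pics/p5.png',c)
```

```text
(no output)
```

View pics/p5.png

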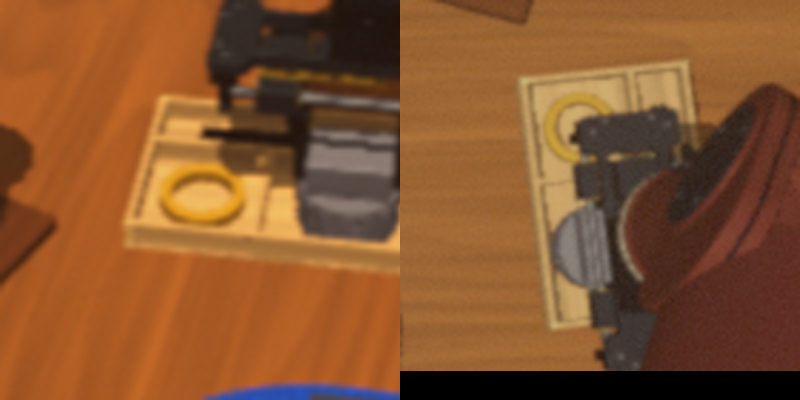

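The cap sits inside the bay on its floor, at (350,170) in the left crop and (580,245) in the right, clear of the ring. I'll ease the last load off, open, and retreat.

```bash
python3 -m inch '[[0,0,-0.02,0,0,0,-1],[0,0,0,0,0,0,-1],[0,0,0,0,0,0,0.6],[0,0,0,0,0,0,0.9],[0,0,0,0,0,0,1],[0,0,0,0,0,0,1],[0,0,0,0,0,0,1],[0,0,-0.3,0,0,0,1],[0,0,-0.8,0,0,0,1],[0,0,-1,0,0,0,1],[0,0,-1,0,0,0,1],[0,0,-1,0,0,0,1]]'; python3 -m inch '[[0,0,-1,0,0,0,1],[0,0,-1,0,0,0,1],[-1,0,0,0,0,0,1],[-1,0,0,0,0,0,1],[0,0,0,0,0,0,1],[0,0,0,0,0,0,1]]'
python3 - <<'E'
from h import *
s=status.get_state(); np.savez('s6.npz',**{k:s[k] for k in('ee_pos','ee_rot')})
cv2.imwrite('pics/w6.png',optics.camera('wrist')[:,:,::-1])
E
```

```text
clock: 27.05
ee_pos: [517.2, -225.1, 170.4]
ee_rot: [[-0.078, 0.997, 0.001], [0.997, 0.078, -0.0], [-0.0, 0.001, -1.0]]
contact_force: [1.1, -0.1, -0.2]
width: 87.1
gripper_force: 0.0
clock: 27.8
ee_pos: [521.9, -284.3, 228.9]
ee_rot: [[-0.078, 0.997, -0.0], [0.997, 0.078, 0.0], [0.0, -0.0, -1.0]]
contact_force: [0.2, 1.0, -0.1]
width: 87.3
gripper_force: 0.0
```

View pics/w6.png

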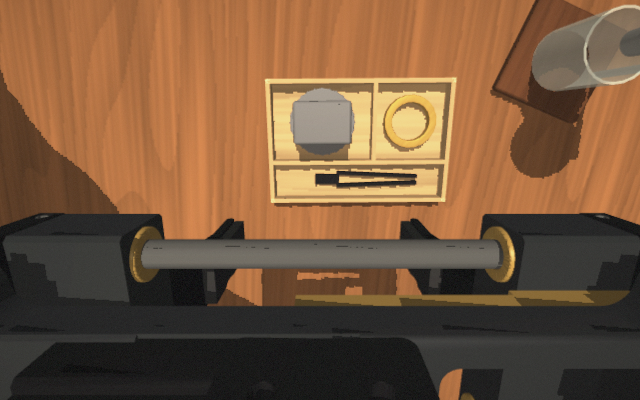

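The cap stands flat and upright in the empty bay at (322,122). Its long sides run along the bay's length, and the ring and tweezers have not moved.

```bash
python3 -c "
from cell import job
print(job.close_job())"
```

```text
the job is handed in; nothing more can be done
None
```

The jar's cap is unscrewed (three grips), lifted off and set flat and upright in the empty wide compartment, long sides along its length; the ring and tweezers look unmoved, and the job was handed in at about 28 s.

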